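# Set-screw collar held on the stirrer spindle's flat

## Task

The upturned stirrer drive needs its collar back. First pinch the upright spindle, feel for the flat on it, and turn the spindle with the fingers until the flat squarely faces the key guide on the drive; only then take the collar with the set-screw from the mat (not the plain rings) and lower it over the spindle, its screw over the flat and pointing at the guide, fully home on the shoulder. Finish while still gripping the collar and pressing it down on the shoulder, so that the screw can be tightened; do not let go, and leave everything else where it is.

Things in the scene. Friction and masses are not known exactly. Their poses are not given: they have to be found in the camera images.
- drive: Blue stirrer drive, fixed, upside down: housing 240 x 130 mm, top 80 mm above the bench, spindle pointing up at its middle. Origin on the bench below the spindle's axis; z up, x along the housing from the spindle to the key guide. On its top: a grey block 10 mm high, 60 to 110 mm from the axis on the -x side; a bearing ring 6 mm high, radius 30 mm, round the spindle's foot.
- key_guide (a point): Key guide on the drive: aluminium block 14 mm thick, 60 mm wide, 56 mm high on the housing, with a 16 mm slot open at the top, holding a fixed T-handled hex key (tip 88 mm from the spindle axis, 82 mm wide handle at 188 mm). The point: in the slot, 100 mm from the axis along drive x, 124 mm above the bench, level with the screw of a seated collar.
- spindle: Steel spindle, turns either way about its vertical axis (friction 0.06 N m, stays where left). A round shoulder, radius 18 mm, 26 mm high, carries a shaft 24 mm in diameter and 40 mm tall with one flat along its whole height. Origin on the axis at the shoulder's top (the collar's seat), 112 mm above the bench; x points out through the flat, z up. The flat starts 0.6 rad or more off the guide.
- spindle_flat (a point): Middle of the flat's width, 8 mm from the axis, 30 mm above the shoulder. A pinch square across the flat measures 20 mm, elsewhere up to 24 mm. The shaft's top edge is chamfered 2 mm over 3 mm.
- mat: Black rubber mat 200 x 280 x 3 mm, fixed, with three steel rings lying on it. Origin at the centre of its underside, z up.
- collar: Steel collar on the mat, in one of three places: outside 44 mm, 24 mm high, bore 26.4 mm, 0.11 to 0.19 kg. A set-screw goes through its wall along x, 12 mm up; its tip (10 mm wide, 12 mm high) reaches into the bore to 9.5 mm from the axis, so the collar fits the shaft only with the screw over the flat (some 0.2 rad of play). Origin: centre of the underside; z up, x out through the screw head.
- collar_screw (a point): Outer end of the set-screw's head (12 mm in diameter), 33 mm from the collar's axis along its x, 12 mm above its underside.
- plain_ring: Bystander: steel ring of the same size as the collar (44 mm outside, 26.4 mm bore, 24 mm high) but without a screw. Origin at the centre of its underside.
- wide_ring: Bystander: wider, flatter steel ring, 58 mm outside, 42 mm bore, 16 mm high. Origin at the centre of its underside.
- bottle: Bystander: white plastic bottle with a cap, 56 mm in diameter, 120 mm high. Origin at the centre of its underside.
- beaker: Bystander: glass beaker, 64 mm in diameter, 85 mm high. Origin at the centre of its underside.
- jar: Bystander: amber jar with a black lid, 56 mm in diameter, 70 mm high. Origin at the centre of its underside.
- clamp_plate: Bystander: flat bent steel plate, about 160 mm long, 6 mm thick. Origin at the centre of its underside.
- screwdriver: Bystander: screwdriver lying flat. Origin on its underside, x along it towards the tip.
There are look-alikes about, which are no part of the job. Leave any blue look-alike of the collar alone.

How it is judged (in metres and radians):
On the way, in this order (a step that is already met when the one before it is completed fails the run):
1. The fingers pinch the spindle with its flat facing the key guide, within 0.15 rad, the collar still on the mat (angle between the x axis of spindle and the x axis of drive, either way round below 0.15 rad and x of spindle_flat in the frame of drive above 0 m and contact force between the fingers and spindle above 2 N and distance of collar from where it was at the start of the episode below 0.02 m), for 0.2 s.
2. The collar is lifted off the mat in the fingers (contact force between the fingers and collar above 2 N and z of collar in the frame of mat above 0.03 m and contact force between collar and mat below 0.01 N), for 0.1 s.
At the end, for the whole second after the job is handed in: Collar on the shoulder (within 2.5 mm), centred within 4 mm, upright within 0.08 rad; flat and screw both within 0.25 rad of the guide's direction; at rest, gripped by the fingers (over 3 N) and pressing on the spindle (over 2.5 N) (angle between the x axis of each of spindle, collar and the x axis of drive, either way round below 0.25 rad and x of spindle_flat in the frame of drive above 0 m and x of collar_screw in the frame of drive above 0.02 m and z of collar in the frame of spindle between -0.0025 and 0.0025 m and horizontal distance between collar and spindle below 0.004 m and angle between collar's own z axis and vertical below 0.08 rad and linear speed of collar below 0.01 m/s and contact force between the fingers and collar above 3 N and contact force between collar and spindle above 2.5 N); the arm keeps its last pose, push and grip.
It fails at once if One of the other two rings is moved more than 30 mm (distance of any of plain_ring, wide_ring from where it was at the start of the episode above 0.03 m).
It fails at once if The bottle, beaker, jar, clamp plate or screwdriver is moved more than 30 mm (distance of any of bottle, beaker, jar, clamp_plate, screwdriver from where it was at the start of the episode above 0.03 m).
It also fails if it takes over 58 s, if anything falls off the work surface, if the arm or the gripper's body presses on something with over 40 N, if the wrist force passes 120 N, or if a joint passes its speed limit or range.

## Robot

A 6-joint arm with a two-finger parallel gripper is mounted at the origin on the work surface. World frame = base frame: x ahead of the robot, y to its left, z up, the work surface at z = 0. Lengths are in m, angles in degrees, forces in N, time in s.
With the tool pointing down it reaches from about 0.3 to 0.85 m from the base axis. Payload 4.2 kg.
Tool frame: the origin (TCP) lies at the very end of the fingers, on their centre line; the grasp point (between the pads) lies 19 mm behind it; y points along the fingers, x is the direction in which the jaws open and shut, and the axes are right-handed (so a half turn about y gives the same grasp; the last joint's range is limited). The gripper opens to 91 mm and grips with 3 to 60 N. Pads are 32 mm wide; open, the fingers measure 118 mm over their backs; the gripper's body (76 mm by 178 mm) begins 60 mm behind the grasp point.
Start: joints at [62.968, 18.312, 89.639, -0, 72.044, -1.146], TCP at [0.251, 0.517, 0.214] pointing down, gripper open.
Joint ranges: [-177.97, 177.97], [-48.28, 115.42], [12.27, 149.76], [-77.06, 257.06], [2.81, 150.46], [-146.56, 146.56]. Speed limits (degrees/s): [147.25, 147.25, 180, 180, 180, 180].

## Interface

Orientations are given as a 3x3 rotation matrix whose columns are the frame's x, y, z axes.
In Python, from station import r gives the robot as it stands.
- The arm moves only by the tool arm_command, never from a script. Its argument "rows" is a list that holds one entry, the list of rows, each a list of 5 numbers: the shift along the tool's x, y, z in mm, then the turn about the tool's y in rad, then the finger opening in mm, from 0 to 91.2. In form: [[[x, y, z, twist, grip], ...]]. A call has 1 to 20 rows; each row shifts and turns the commanded pose from where the row before left it, along the tool's axes as they then stand; what a row does not reach is not made up. A row lasts 1/8 s, in which the tool goes at most 62.5 mm and 10.7 degrees, less where a joint would pass 70% of its speed; a pose out of reach is approached as far as the arm can. A call is refused whole if a number of a shift passes 62.5 or a number of a turn 0.188, either way. A call with a gripper value outside its range is refused whole. The fingers move at their own pace and stop on an object; "newtons" is the grip in N (left out, the last holds). Time passes only in rows, so rows that do not move let the fingers close. It gives the time, the measured TCP pose, the force and the opening at its end, in the units of the state.
- r.get_state(): the state, without advancing time (a new reading comes with each control period).
- r.get_image(name): name is "side" or "top" or "wrist"; returns (picture, depth): 480x640x3 uint8, red, green, blue; 480x640 float32, m along the optical axis (not along the pixel's ray), 0 where there is no reading.
- r.calibration(name): a dict with "vfov" (degrees; the focal length in pixels is half the picture's height over the tangent of half this angle, whatever the lens; pixels are square), "cx", "cy" (the principal point, pixels), "dist" ([k1, k2, p1, p2, k3] as OpenCV has them; the pictures are not rectified), "cam_to_world" (4x4, takes a point from camera to world coordinates). Camera axes: x right, y up, looking along -z (the intrinsics and any distortion apply to the point x, -y, -z); pixel columns grow to the right and rows downward; lengths in m; the calibration is good to about 2 mm. A picture is of the moment at which its call begins: read the wrist's pose just before it. calibration takes no time and is no camera call; for the wrist camera it gives the pose at the moment of the call.
- r.job_done(): hands the job in, once; it reports no verdict.
The state is a dict: "clock": time; "joint_positions": joint angles; "dq": joint speeds; "tau": joint torques, N m; "tcp_pos": TCP position; "eef_rot": TCP orientation; "wrist_force": force on the tool from outside, world axes, zero at the start; "moment": the same for the moment, N m; "gripper_width": opening from 0.0 (shut) to 1.0 (fully open).
Only numpy, scipy, OpenCV 4.12 (cv2) and the standard library are available. Lean on these libraries where they do the work, as an engineer would, in place of code of your own. Each camera call takes 0.05 s, during which the arm holds its last target.

## Working session

There is one attempt and no reset: what is moved stays moved. The work goes in short steps, Python scripts to look and compute and a tool call to move; the robot and the scene stay as the last step left them, time stands still between calls to the robot, and variables do not carry over. Pictures are saved under pics/ and viewed, and the job is handed in when it is done.

Besides the shell and the picture viewer there is one more tool, called after "Emit:" in YAML: its name, and indented under it one key for each argument. arm_command: Moves the arm, as the interface text tells. Its arguments: {"type":"object","properties":{"rows":{"type":"array","items":{"type":"array","items":{"type":"array","items":{"type":"number"}}}},"newtons":{"type":"number"}},"required":["rows"]}

```bash
ls; mkdir -p pics; cat > h.py <<'E'
import numpy as np, cv2
from station import r
def save(name,fn):
    im,d=r.get_image(name); np.savez('pics/'+fn+'.npz',im=im,d=d,c=np.array(r.calibration(name),dtype=object)); cv2.imwrite('pics/'+fn+'.png',im[:,:,::-1]); return im,d
def load(fn):
    z=np.load('pics/'+fn+'.npz',allow_pickle=True); return z['im'],z['d'],z['c'].item()
def K(c): 
    f=240/np.tan(np.radians(c['vfov'])/2); return np.array([[f,0,c['cx']],[0,f,c['cy']],[0,0,1.]])
def ray(c,u,v):
    p=cv2.undistortPoints(np.array([[[u,v]]],float),K(c),np.array(c['dist'],float)).ravel()
    return np.array([p[0],-p[1],-1.])
def pt(c,d,u,v):
    z=np.median(d[int(v)-1:int(v)+2,int(u)-1:int(u)+2]); T=np.array(c['cam_to_world']); return T[:3,:3]@(ray(c,u,v)*z)+T[:3,3]
def onz(c,u,v,z):
    T=np.array(c['cam_to_world']); w=T[:3,:3]@ray(c,u,v); return T[:3,3]+w*(z-T[2,3])/w[2]
def proj(c,P):
    T=np.array(c['cam_to_world']); q=T[:3,:3].T@(np.array(P)-T[:3,3]); q=q*[1,-1,-1]
    return cv2.projectPoints(q.reshape(1,3),np.zeros(3),np.zeros(3),K(c),np.array(c['dist'],float))[0].ravel()
def crop(fn,u,v,w,h,s,out):
    im,d,c=load(fn); k=im[max(v,0):v+h,max(u,0):u+w]; cv2.imwrite('pics/'+out+'.png',cv2.resize(k[:,:,::-1],None,fx=s,fy=s,interpolation=cv2.INTER_CUBIC))
E
python3 - <<'E'
from h import *
for n in ['side','top','wrist']: save(n,n+'0'); print(r.calibration(n))
print(r.get_state())
E
```

```text
pics
{'vfov': 54.299972274609054, 'cx': 325.0908219396457, 'cy': 246.14290902074765, 'dist': array([0.00058379, 0.        , 0.        , 0.        , 0.        ]), 'cam_to_world': array([[-0.96917475,  0.16346536, -0.18433496,  0.32850025],
       [-0.24566117, -0.58428483,  0.77347387,  0.91699819],
       [ 0.01873207,  0.79491529,  0.60643119,  0.80119277],
       [ 0.        ,  0.        ,  0.        ,  1.        ]])}
{'vfov': 51.940200807913385, 'cx': 322.35248690496786, 'cy': 245.34514175387557, 'dist': array([-0.04258791,  0.        ,  0.        ,  0.        ,  0.        ]), 'cam_to_world': array([[-0.02917239,  0.9942797 , -0.1027465 ,  0.41231165],
       [-0.99937695, -0.03105509, -0.01677167,  0.0029811 ],
       [-0.01986653,  0.10219321,  0.99456617,  1.28519349],
       [ 0.        ,  0.        ,  0.        ,  1.        ]])}
{'vfov': 61.86798523633341, 'cx': 322.3753617591641, 'cy': 250.4725042052058, 'dist': array([-0.04471558,  0.        ,  0.        ,  0.        ,  0.        ]), 'cam_to_world': array([[ 0.43698263, -0.87355633, -0.21434907,  0.19169984],
       [ 0.899
[... 252 characters left out ...]
906784e+01, -7.46952383e-04,
        7.20441472e+01, -1.14569037e+00]), 'dq': array([ 0.08575056, -0.0829922 , -0.25954411,  0.17111705,  0.08422341,
        0.04449928]), 'tau': array([ 9.21801984e-04, -4.12775517e+01, -2.32153183e+01,  7.28177070e-02,
        4.33427026e-02, -1.06133189e-04]), 'tcp_pos': array([0.250871  , 0.51695843, 0.21331328]), 'eef_rot': array([[ 4.36596041e-01, -6.06454977e-04, -8.99657451e-01],
       [ 8.99656629e-01, -1.21583678e-03,  4.36596462e-01],
       [-1.35861272e-03, -9.99999077e-01,  1.47717149e-05]]), 'wrist_force': array([ 0.16332577, -0.39156867, -0.01078001]), 'moment': array([0.0059406 , 0.0087802 , 0.04035217]), 'gripper_width': 0.9972369760233857}
```

View pics/top0.png

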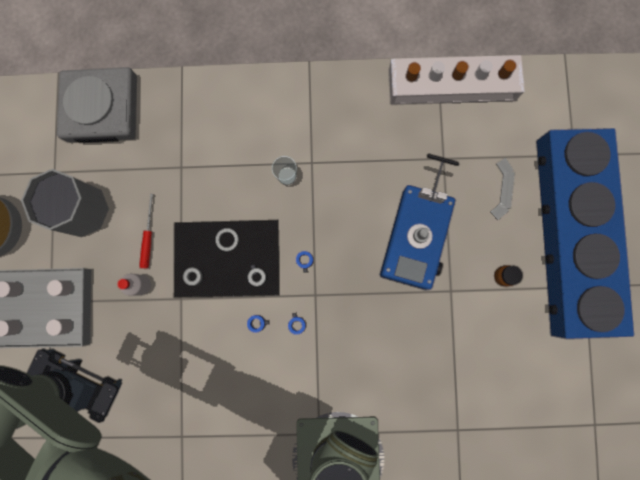

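View pics/side0.png

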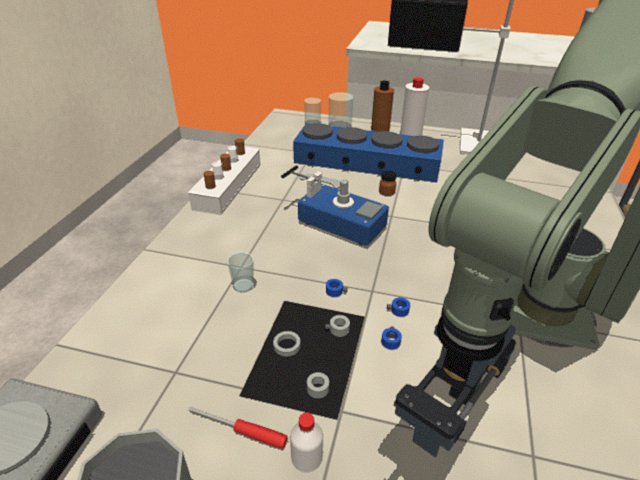

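View pics/wrist0.png

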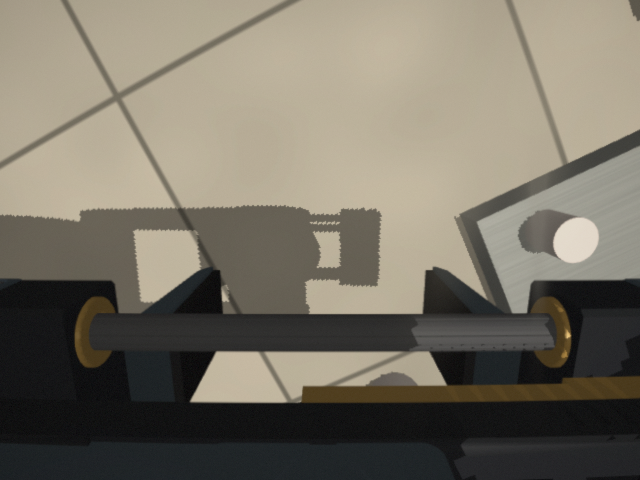

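```bash
python3 - <<'E'
from h import *
crop('top0',170,215,120,90,6,'a'); crop('top0',370,145,110,150,4,'b'); crop('side0',240,290,130,130,5,'c'); crop('side0',270,150,130,100,6,'d')
E
```

```text
(no output)
```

View pics/a.png

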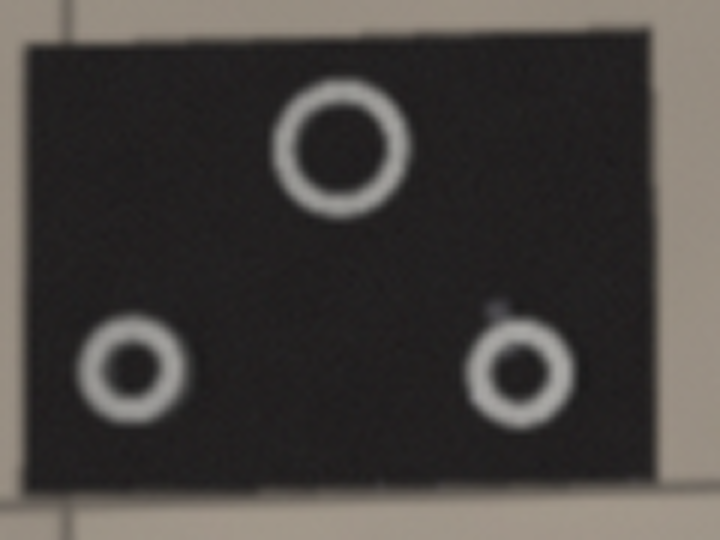

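View pics/b.png

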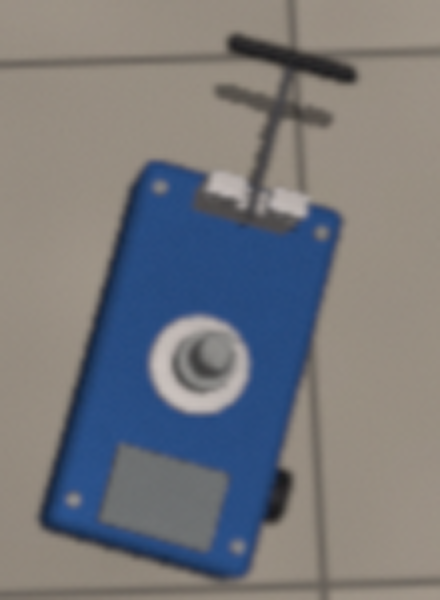

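View pics/c.png

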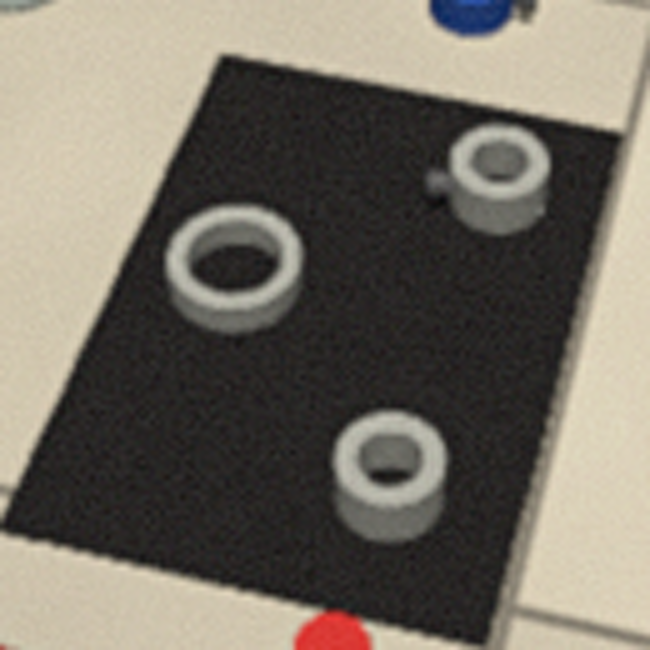

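View pics/d.png

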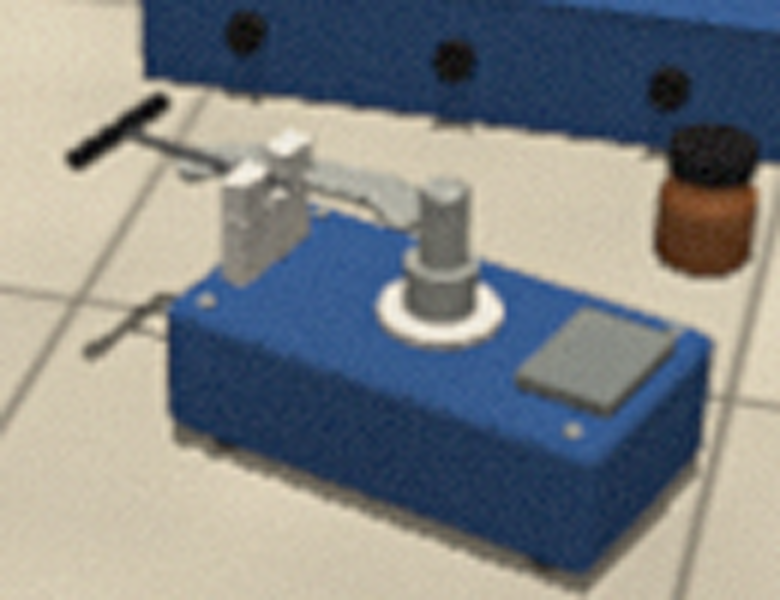

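```bash
python3 - <<'E'
from h import *
im,d,c=load('top0')
col=onz(c,256.7,277.2,.027); print('collar',col, 'screw',onz(c,253,266.3,.02))
s=onz(c,423,233.7,.152);print('spindle',s)
ring=onz(c,370+200/4,145+364/4,.086); print('ringcentre',ring)
print('handle ends',onz(c,370+236/4,145+42/4,.124),onz(c,370+350/4,145+74/4,.124))
# screw hole marks on top
for u,v in [(160,187),(321,233),(73,499),(238,546)]: print(onz(c,370+u/4,145+v/4,.08))
im,d,c=load('side0')
print('side top of spindle',pt(c,d,270+445/6,150+190/6), onz(c,270+445/6,150+192/6,.152))
print('side collar',onz(c,240+499/5,290+160/5,.027),'screw',onz(c,240+436/5,290+183/5,.015))
for n,(u,v) in dict(beaker=(287,172),jar=(508,275),bottle=(130,284)).items():
    im,d,c=load('top0'); print(n,pt(c,d,u,v))
E
```

```text
collar [0.46560713 0.19459201 0.027     ] screw [0.49427553 0.20478949 0.02      ]
spindle [ 0.54917394 -0.2114073   0.152     ]
ringcentre [ 0.55171067 -0.21627542  0.086     ]
handle ends [ 0.74204767 -0.24101999  0.124     ] [ 0.72015438 -0.30857293  0.124     ]
[ 0.66373649 -0.1981541   0.08      ]
[ 0.63166743 -0.29635639  0.08      ]
[ 0.4718946  -0.13585533  0.08      ]
[ 0.44017309 -0.23503547  0.08      ]
side top of spindle [ 0.54778281 -0.21508897  0.15107931] [ 0.5470705  -0.21165327  0.152     ]
side collar [0.4627278  0.19359545 0.027     ] screw [0.48919217 0.20368116 0.015     ]
beaker [0.74390603 0.11297736 0.00359463]
jar [ 0.45026617 -0.43157242  0.06900358]
bottle [0.45491771 0.49511415 0.09703233]
```

```bash
cat >> h.py <<'E'
def plan(pos,head=None,n=None,vmax=55.,wmax=.18,rd=0):
    """rows to reach TCP pos (m) with tool-x heading head(deg), tool down"""
    s=r.get_state(); p=np.array(s['tcp_pos']); R=np.array(s['eef_rot'])
    h0=np.degrees(np.arctan2(R[1,0],R[0,0]))
    dh=0 if head is None else (head-h0+180)%360-180
    dp=np.array(pos)-p; tw=-np.radians(dh)
    if n is None: n=int(max(np.ceil(np.abs(dp).max()*1.42e3/vmax),np.ceil(abs(tw)/wmax),1))
    rows=[];hc=np.radians(h0);P=p.copy();hr=hc
    for i in range(n):
        tgt=p+dp*(i+1)/n; e=tgt-P
        x=np.array([np.cos(hc),np.sin(hc),0]);z=np.array([-np.sin(hc),np.cos(hc),0]);y=np.array([0,0,-1.])
        sh=np.round(np.array([e@x,e@y,e@z])*1e3,rd); P=P+(sh[0]*x+sh[1]*y+sh[2]*z)/1e3
        t=round((np.radians(h0)-tw*(i+1)/n - hc)*-1,2 if rd==0 else 3); hc-=t
        rows.append([*sh.tolist(),t])
    print('h0',h0,'tilt',R[2,1],'tcp',p,'F',np.round(s['wrist_force'],2),'w',s['gripper_width']*91.2,'t',s['clock']); print(rows)
E
python3 - <<'E'
from h import *
plan((.537,-.2515,.175),-18)
E
```

```text
h0 64.11307831511598 tilt -0.9999990769762155 tcp [0.250871   0.51695843 0.21331328] F [ 0.16 -0.39 -0.01] w 90.94801221333277 t 0.15
[[-28.0, 2.0, -30.0, np.float64(0.07)], [-27.0, 2.0, -31.0, np.float64(0.07)], [-23.0, 2.0, -33.0, np.float64(0.07)], [-22.0, 2.0, -35.0, np.float64(0.08)], [-19.0, 2.0, -37.0, np.float64(0.07)], [-16.0, 1.0, -38.0, np.float64(0.07)], [-13.0, 2.0, -38.0, np.float64(0.07)], [-11.0, 2.0, -40.0, np.float64(0.07)], [-7.0, 2.0, -40.0, np.float64(0.07)], [-5.0, 2.0, -41.0, np.float64(0.08)], [-2.0, 2.0, -41.0, np.float64(0.07)], [1.0, 2.0, -41.0, np.float64(0.07)], [4.0, 2.0, -41.0, np.float64(0.07)], [7.0, 2.0, -40.0, np.float64(0.07)], [9.0, 2.0, -40.0, np.float64(0.07)], [13.0, 2.0, -39.0, np.float64(0.08)], [15.0, 2.0, -38.0, np.float64(0.07)], [18.0, 1.0, -37.0, np.float64(0.07)], [21.0, 2.0, -35.0, np.float64(0.07)], [23.0, 2.0, -34.0, np.float64(0.07)]]
```

Emit:
arm_command:
  rows:
    - [[-28,2,-30,0.07,91],[-27,2,-31,0.07,91],[-23,2,-33,0.07,91],[-22,2,-35,0.08,91],[-19,2,-37,0.07,91],[-16,1,-38,0.07,91],[-13,2,-38,0.07,91],[-11,2,-40,0.07,91],[-7,2,-40,0.07,91],[-5,2,-41,0.08,91],[-2,2,-41,0.07,91],[1,2,-41,0.07,91],[4,2,-41,0.07,91],[7,2,-40,0.07,91],[9,2,-40,0.07,91],[13,2,-39,0.08,91],[15,2,-38,0.07,91],[18,1,-37,0.07,91],[21,2,-35,0.07,91],[23,2,-34,0.07,91]]

```text
clock: 2.65
tcp_pos: [0.5374, -0.2523, 0.1755]
eef_rot: [[0.951, -0.0, 0.308], [-0.308, 0.0, 0.951], [-0.0, -1.0, 0.0]]
wrist_force: [0.7, -0.1, 0.5]
gripper_width: 0.998
```

```bash
python3 - <<'E'
from h import *
plan((.537,-.2515,.175),-18)
save('wrist','w1')
E
```

```text
h0 -17.9622187409023 tilt -0.9999998342807906 tcp [ 0.53737544 -0.25225922  0.1755449 ] F [ 0.69 -0.11  0.52] w 90.97649254872042 t 2.65
[[-1.0, 1.0, 1.0, np.float64(0.0)]]
```

View pics/w1.png

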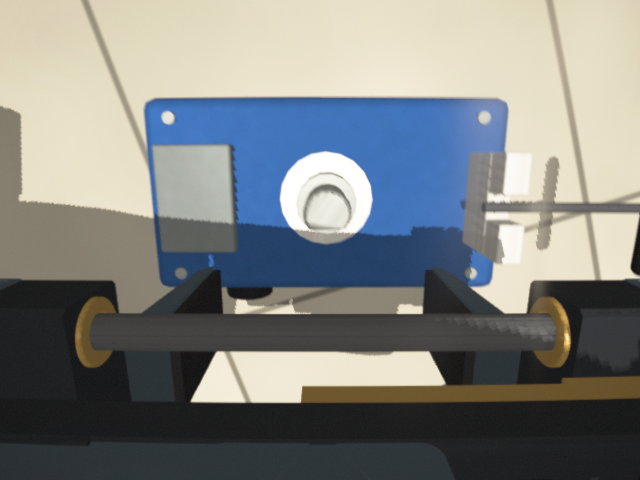

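```bash
python3 - <<'E'
from h import *
crop('w1',270,140,110,110,7,'w1c')
im,d,c=load('w1')
for u,v in [(168,118),(485,118),(181,272),(471,272)]: print(onz(c,u,v,.08))
print('ring',onz(c,326,197.5,.086))
E
```

```text
[ 0.47443361 -0.14279589  0.08      ]
[ 0.66702548 -0.20592316  0.08      ]
[ 0.44247177 -0.24024757  0.08      ]
[ 0.63463707 -0.30364712  0.08      ]
ring [ 0.55451472 -0.22209755  0.086     ]
```

View pics/w1c.png

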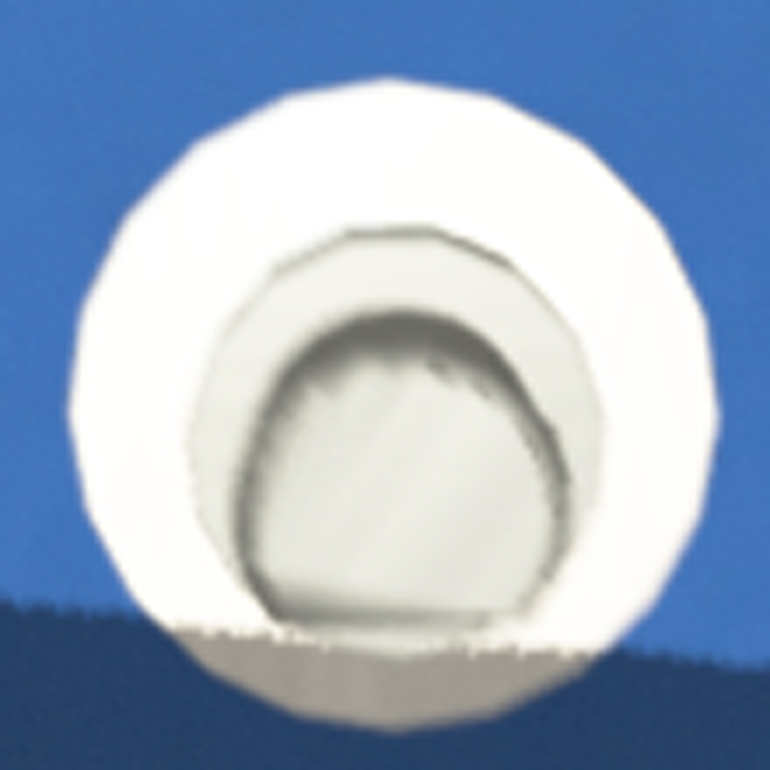

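```bash
python3 - <<'E'
from h import *
im,d,c=load('w1')
print('ring',onz(c,270+395/7,140+405/7,.086))
print('shoulder',onz(c,270+398/7,140+432/7,.112))
print('shaft',onz(c,270+405/7,140+473/7,.150))
for z in [.086,.112,.15]: 
  for P in [(.552,-.2163),(.5545,-.222)]: print(z,P,proj(c,[*P,z]))
print('key',onz(c,478,207,.124),onz(c,630,208,.124))
print('depth', [pt(c,d,u,v) for u,v in [(327,209),(326,155),(400,150)]])
im,d,c=load('top0'); print([pt(c,d,u,v) for u,v in [(423,232),(430,260),(400,225),(340,380)]])
im,d,c=load('side0'); print([pt(c,d,u,v) for u,v in [(320,215),(310,213)]])
E
```

```text
ring [ 0.55470685 -0.22240417  0.086     ]
shoulder [ 0.554819   -0.22169959  0.112     ]
shaft [ 0.55530479 -0.21995686  0.15      ]
0.086 (0.552, -0.2163) [319.50782329 190.17679232]
0.086 (0.5545, -0.222) [325.93170504 197.36395682]
0.112 (0.552, -0.2163) [319.37934281 194.42700109]
0.112 (0.5545, -0.222) [326.49748012 202.37181019]
0.15 (0.552, -0.2163) [319.13205634 202.61182828]
0.15 (0.5545, -0.222) [327.58512456 212.00228262]
key [ 0.63478269 -0.24937965  0.124     ] [ 0.71958332 -0.27733302  0.124     ]
depth [array([ 0.55473173, -0.22028057,  0.15154591]), array([ 0.56285591, -0.19653689,  0.08579943]), array([ 0.60948663, -0.20847407,  0.07968003])]
[array([ 0.55329128, -0.21184801,  0.15072855]), array([ 0.49256446, -0.23888082,  0.08011092]), array([ 0.58127113, -0.1695395 ,  0.0797167 ]), array([ 0.19779865, -0.01035371,  0.00084304])]
[array([ 0.60387666, -0.16665534,  0.06008909]), array([ 0.63628042, -0.17630142,  0.05500226])]
```

```bash
python3 - <<'E'
from h import *
plan((.5551,-.2191,.175),-108)
E
```

```text
h0 -18.161081608743086 tilt -0.999989596825595 tcp [ 0.53925941 -0.25713073  0.17500865] F [ 4.02 -4.22 -0.1 ] w 91.20294218968537 t 2.7
[[0.0, 0.0, 5.0, np.float64(0.17)], [0.0, 0.0, 4.0, np.float64(0.18)], [-1.0, 0.0, 5.0, np.float64(0.17)], [-2.0, 0.0, 4.0, np.float64(0.18)], [-3.0, 0.0, 3.0, np.float64(0.17)], [-3.0, 0.0, 4.0, np.float64(0.18)], [-4.0, 0.0, 2.0, np.float64(0.17)], [-4.0, 0.0, 2.0, np.float64(0.17)], [-4.0, 0.0, 1.0, np.float64(0.18)]]
```

```bash
sed -i 's/^    im,d=r.get_image(name); np.savez(.*$/    c=r.calibration(name); im,d=r.get_image(name); np.savez("pics\/"+fn+".npz",im=im,d=d,c=np.array(c,dtype=object)); cv2.imwrite("pics\/"+fn+".png",im[:,:,::-1]); return im,d/; s/rd=0):/rd=0,p0=None):/; s/^    h0=np/    if p0 is not None: p=np.array(p0)\n    h0=np/' h.py; python3 - <<'E'
from h import *
plan((.5531,-.2141,.175),-108,p0=(.537,-.2515,.175))
E
```

```text
h0 -18.161081608743086 tilt -0.999989596825595 tcp [ 0.537  -0.2515  0.175 ] F [ 4.02 -4.22 -0.1 ] w 91.20294218968537 t 2.7
[[0.0, 0.0, 5.0, np.float64(0.17)], [0.0, 0.0, 4.0, np.float64(0.18)], [-1.0, 0.0, 4.0, np.float64(0.17)], [-2.0, 0.0, 5.0, np.float64(0.18)], [-3.0, 0.0, 3.0, np.float64(0.17)], [-3.0, 0.0, 4.0, np.float64(0.18)], [-3.0, 0.0, 2.0, np.float64(0.17)], [-5.0, 0.0, 2.0, np.float64(0.17)], [-4.0, 0.0, 1.0, np.float64(0.18)]]
```

Top view and wrist view show the flat facing down in the wrist picture (heading about -108°). I'm turning the jaws square to it, above the spindle.

Emit:
arm_command:
  rows:
    - [[0,0,5,0.17,60],[0,0,4,0.18,60],[-1,0,4,0.17,60],[-2,0,5,0.18,60],[-3,0,3,0.17,60],[-3,0,4,0.18,60],[-3,0,2,0.17,60],[-5,0,2,0.17,60],[-4,0,1,0.18,60],[0,0,0,0,60],[0,0,0,0,60],[0,0,0,0,60]]

```text
clock: 4.2
tcp_pos: [0.5526, -0.2135, 0.1758]
eef_rot: [[-0.304, -0.0, 0.953], [-0.953, 0.0, -0.304], [-0.0, -1.0, -0.0]]
wrist_force: [-0.1, -0.1, 0.3]
gripper_width: 0.653
```

```bash
python3 - <<'E'
from h import *
plan((.5531,-.2141,.118),-108)
save('wrist','w2')
im,d,c=load('w2'); print(proj(c,[.5525,-.216,.15]),proj(c,[*r.get_state()['tcp_pos']]))
E
```

```text
h0 -107.69910403388566 tilt -0.9999999685268852 tcp [ 0.55258219 -0.213478    0.17582667] F [-0.14 -0.07  0.27] w 59.54424913604611 t 4.2
[[0.0, 29.0, 0.0, np.float64(0.0)], [0.0, 29.0, 1.0, np.float64(0.01)]]
[327.25718711 285.40175593] [322.66262238 305.02650674]
```

View pics/w2.png

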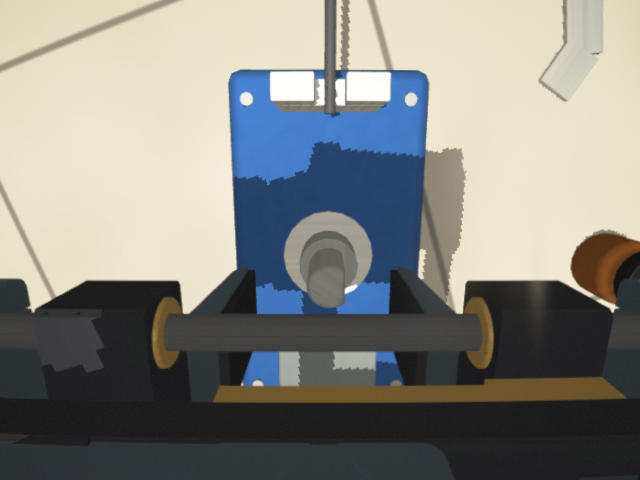

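Emit:
arm_command:
  rows:
    - [[0,20,0,0,60],[0,20,0,0,60],[0,18,0,0,60],[0,0,0,0,30],[0,0,0,0,30],[0,0,0,0,30]]
  newtons: 15

```text
clock: 5.0
tcp_pos: [0.5533, -0.2137, 0.1189]
eef_rot: [[-0.305, 0.002, 0.952], [-0.952, -0.001, -0.305], [0.0, -1.0, 0.002]]
wrist_force: [-0.3, 0.1, 0.3]
gripper_width: 0.357
```

Emit:
arm_command:
  rows:
    - [[0,0,0,0,10],[0,0,0,0,10],[0,0,0,0,10],[0,0,0,0,10]]
  newtons: 15

```text
clock: 5.5
tcp_pos: [0.5525, -0.2151, 0.1186]
eef_rot: [[-0.304, 0.0, 0.953], [-0.953, -0.003, -0.304], [0.003, -1.0, 0.001]]
wrist_force: [-2.4, -4.8, 1.1]
gripper_width: 0.217
```

```bash
python3 - <<'E'
from h import *
plan((.5531,-.2141,.118),-108)
E
```

```text
h0 -107.72764124915636 tilt -0.9999946566275081 tcp [ 0.55246483 -0.21513615  0.11862475] F [-2.4  -4.79  1.14] w 19.753184402558446 t 5.5
[[-1.0, 1.0, 0.0, np.float64(0.0)]]
```

Emit:
arm_command:
  rows:
    - [[1.5,0,0,0,10],[0,0,0,0,10],[0,0,-0.35,-0.1,10],[0,0,-0.35,-0.175,10],[0,0,-0.35,-0.175,10],[0,0,-0.35,-0.175,10],[0,0,-0.35,-0.175,10],[0,0,-0.35,-0.175,10],[0,0,-0.35,-0.175,10],[0,0,-0.35,-0.175,10],[0,0,-0.35,-0.175,10],[0,0,-0.15,-0.066,10],[0,0,0,0,10],[0,0,0,0,10],[0,0,0,0,10]]
  newtons: 40

```text
clock: 7.38
tcp_pos: [0.5493, -0.2148, 0.1186]
eef_rot: [[0.951, -0.0, 0.31], [-0.31, 0.002, 0.951], [-0.001, -1.0, 0.002]]
wrist_force: [-1.4, 1.6, 5.6]
gripper_width: 0.214
```

```bash
python3 - <<'E'
from h import *
plan((.5499,-.2164,.118),-18)
print(r.get_state()['moment'])
save('wrist','w3'); save('side','s3')
crop('w3',220,180,200,150,4,'w3c');crop('s3',270,130,130,110,6,'s3c')
E
```

```text
h0 -18.048903498755813 tilt -0.999998510052428 tcp [ 0.54930624 -0.21478065  0.118625  ] F [-1.4   1.59  5.61] w 19.476067946483653 t 7.375
[[1.0, 1.0, -1.0, np.float64(-0.0)]]
[0.26119454 0.4136848  0.07522869]
```

View pics/w3.png

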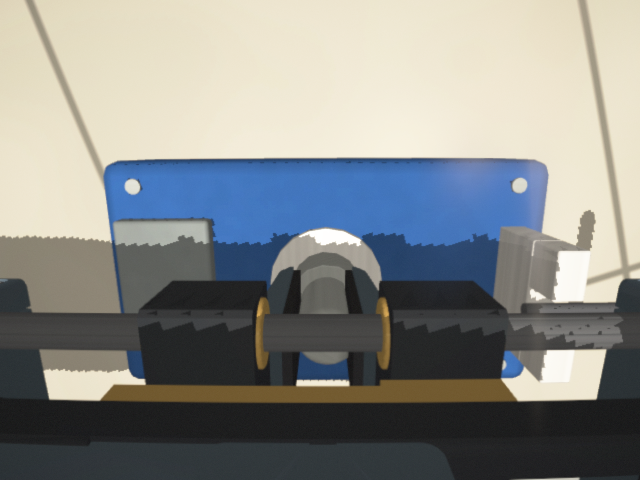

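View pics/s3c.png

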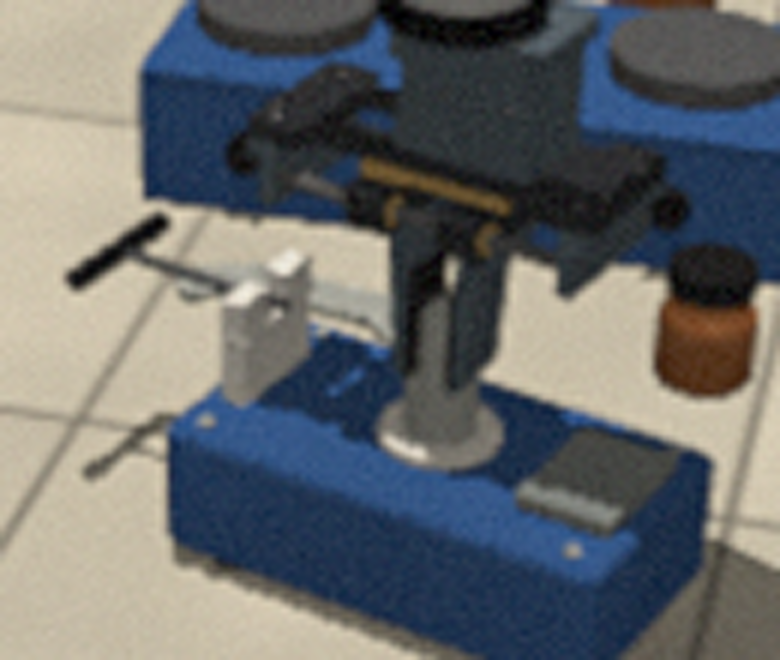

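Emit:
arm_command:
  rows:
    - [[0,0,0,0,60],[0,0,0,0,60],[0,0,0,0,60],[0,-25,0,0,60],[0,-30,0,0,60],[0,0,-20,0,60],[0,0,-20,0,60],[0,0,0,0,60],[0,0,0,0,60],[0,0,0,0,60]]
  newtons: 40

```text
clock: 8.72
tcp_pos: [0.537, -0.2535, 0.1724]
eef_rot: [[0.951, -0.001, 0.31], [-0.31, 0.001, 0.951], [-0.001, -1.0, 0.0]]
wrist_force: [0.0, 0.3, -0.6]
gripper_width: 0.658
```

```bash
python3 - <<'E'
from h import *
save('wrist','w4')
crop('w4',270,140,110,110,7,'w4c')
im,d,c=load('w4')
for P in [(.5516,-.216,.15),(.5516,-.216,.112)]: print(proj(c,P))
for u,v in [(168,118),(485,118)]: print(onz(c,u,v,.08))
E
```

```text
[325.32023398 208.71038744]
[324.84828656 199.74182004]
[ 0.47225882 -0.13920736  0.08      ]
[ 0.66330434 -0.20144636  0.08      ]
```

View pics/w4c.png

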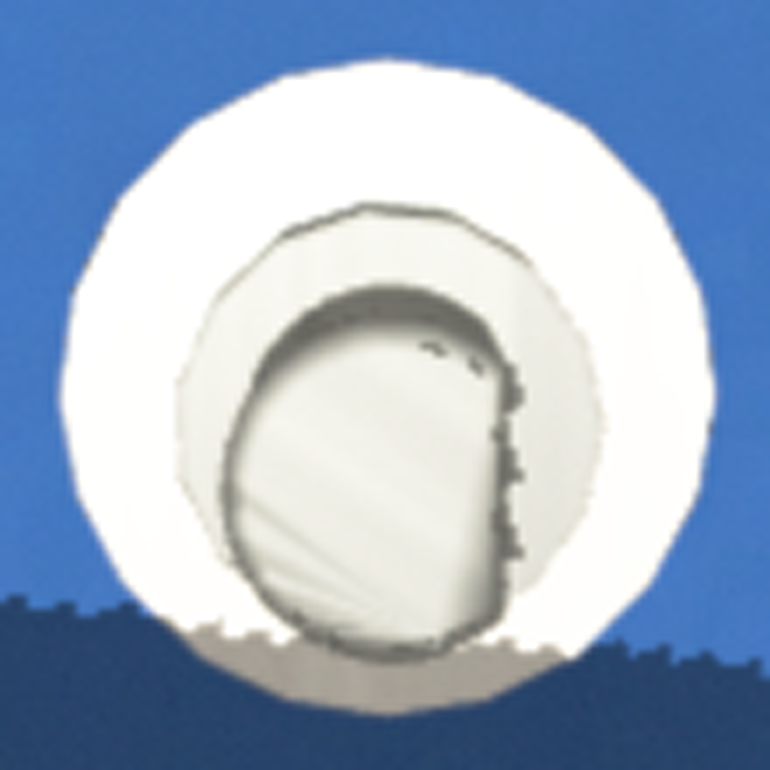

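View pics/w4.png

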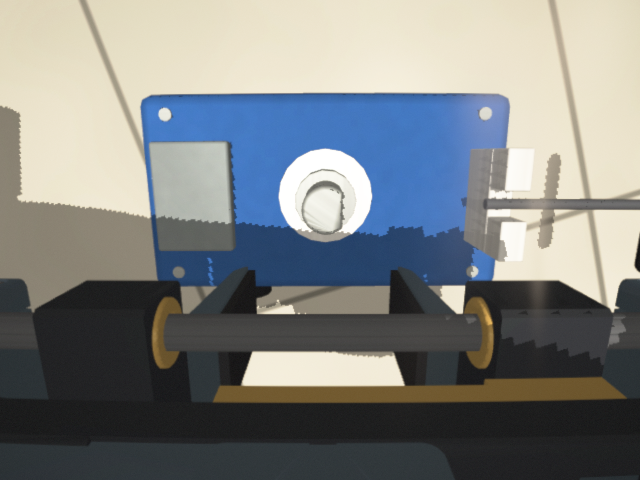

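```bash
python3 - <<'E'
from h import *
plan((.4316,.182,.13),-70)
E
```

```text
h0 -18.023769675055465 tilt -0.9999996910380071 tcp [ 0.53705631 -0.25347698  0.172556  ] F [ 0.46 -0.02 -0.42] w 59.796157695198865 t 8.775
[[-20.0, 4.0, 32.0, np.float64(0.08)], [-22.0, 3.0, 30.0, np.float64(0.07)], [-24.0, 4.0, 28.0, np.float64(0.08)], [-26.0, 3.0, 27.0, np.float64(0.07)], [-28.0, 4.0, 25.0, np.float64(0.08)], [-30.0, 3.0, 22.0, np.float64(0.07)], [-32.0, 4.0, 20.0, np.float64(0.08)], [-33.0, 3.0, 17.0, np.float64(0.07)], [-34.0, 4.0, 16.0, np.float64(0.08)], [-35.0, 3.0, 12.0, np.float64(0.08)], [-36.0, 4.0, 10.0, np.float64(0.07)], [-37.0, 4.0, 7.0, np.float64(0.08)]]
```

Emit:
arm_command:
  rows:
    - [[-20,4,32,0.08,75],[-22,3,30,0.07,75],[-24,4,28,0.08,75],[-26,3,27,0.07,75],[-28,4,25,0.08,75],[-30,3,22,0.07,75],[-32,4,20,0.08,75],[-33,3,17,0.07,75],[-34,4,16,0.08,75],[-35,3,12,0.08,75],[-36,4,10,0.07,75],[-37,4,7,0.08,75],[0,0,0,0,75],[0,0,0,0,75],[0,0,0,0,75]]

```text
clock: 10.65
tcp_pos: [0.4322, 0.1814, 0.1301]
eef_rot: [[0.338, 0.0, 0.941], [-0.941, -0.0, 0.338], [0.0, -1.0, 0.0]]
wrist_force: [0.2, 0.1, 0.6]
gripper_width: 0.823
```

```bash
python3 - <<'E'
from h import *
plan((.4316,.182,.13),-70)
save('wrist','w5')
E
```

```text
h0 -70.22635915380947 tilt -0.9999999424194522 tcp [0.43223356 0.18139974 0.13009581] F [0.23 0.08 0.57] w 75.09119079634922 t 10.65
[[-1.0, 0.0, -0.0, np.float64(-0.0)]]
```

View pics/w5.png

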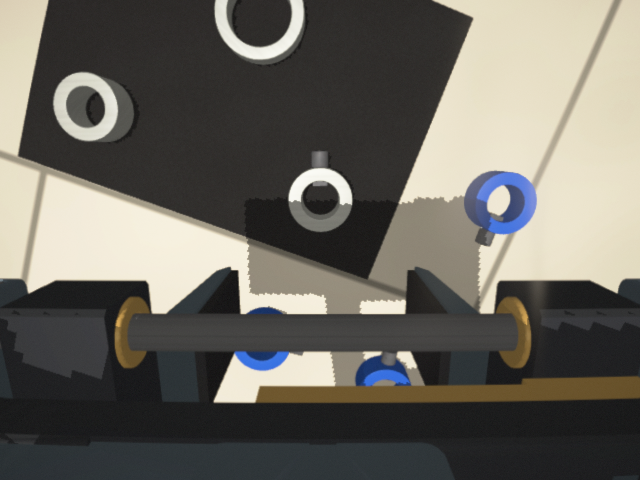

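```bash
python3 - <<'E'
from h import *
crop('w5',270,140,100,100,7,'w5c')
im,d,c=load('w5')
A=onz(c,320.5,199.5,.027);print(A)
for v in (152,165): print(onz(c,320,v,.019))
E
```

```text
[0.46602521 0.19435466 0.027     ]
[0.49574024 0.2053835  0.019     ]
[0.48748878 0.20243308 0.019     ]
```

View pics/w5c.png

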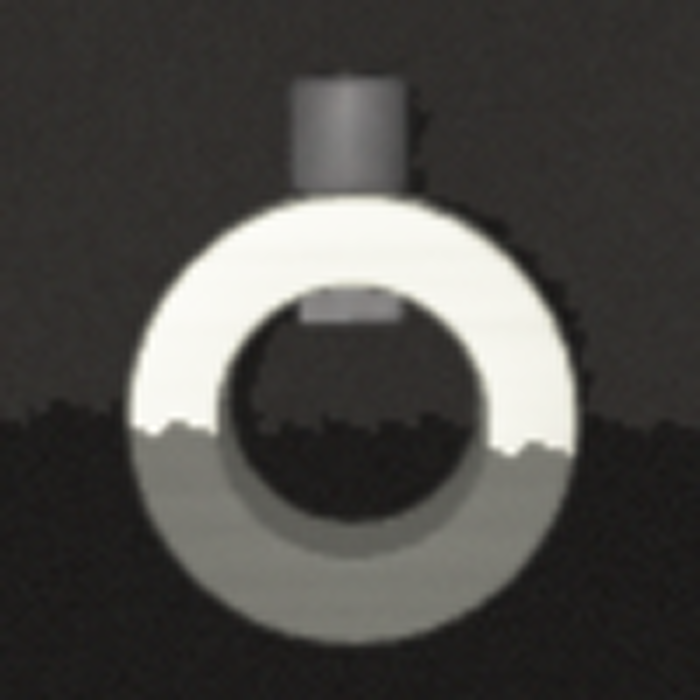

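```bash
python3 - <<'E'
from h import *
plan((.466,.1944,.006),-69.8,n=4,rd=1)
E
```

```text
h0 -70.24411268510484 tilt -0.9999999322270716 tcp [0.43226989 0.18136235 0.13010014] F [-0.1   0.39  0.14] w 75.03189325174057 t 10.7
[[-0.2, 31.0, 9.0, np.float64(-0.002)], [-0.2, 31.1, 9.1, np.float64(-0.002)], [-0.2, 31.0, 9.0, np.float64(-0.002)], [-0.2, 31.0, 9.1, np.float64(-0.002)]]
```

Emit:
arm_command:
  rows:
    - [[0,14,18,0,75],[-1,30,18,-0.008,75],[0,30,0,0,75],[0,30,0,0,75],[0,15,0,0,75],[0,5,0,0,75],[0,0,0,0,75],[0,0,0,0,75]]
  newtons: 35

```text
clock: 11.7
tcp_pos: [0.4663, 0.1955, 0.0069]
eef_rot: [[0.346, 0.002, 0.938], [-0.938, 0.001, 0.346], [-0.0, -1.0, 0.002]]
wrist_force: [-0.1, -0.2, 0.0]
gripper_width: 0.824
```

```bash
python3 - <<'E'
from h import *
plan((.466,.1944,.006),-69.8,n=1,rd=1)
E
```

```text
h0 -69.73217669703808 tilt -0.99999768943193 tcp [0.46628762 0.19548951 0.00690756] F [-0.08 -0.24  0.04] w 75.17079970827547 t 11.7
[[0.9, 0.9, -0.6, np.float64(0.001)]]
```

Emit:
arm_command:
  rows:
    - [[1,1,-0.5,0,50],[0,0,0,0,40],[0,0,0,0,30],[0,0,0,0,30],[0,0,0,0,30],[0,0,0,0,30],[0,0,0,0,30]]
  newtons: 35

```text
clock: 12.58
tcp_pos: [0.4654, 0.1942, 0.0051]
eef_rot: [[0.346, 0.0, 0.938], [-0.938, 0.0, 0.346], [-0.0, -1.0, 0.0]]
wrist_force: [-0.9, 0.6, 1.8]
gripper_width: 0.48
```

```bash
python3 - <<'E'
from h import *
plan((.466,.1944,.006),-69.8,n=1,rd=1)
E
```

```text
h0 -69.73381275986334 tilt -0.999999967525999 tcp [0.46544238 0.1941807  0.00506828] F [-0.86  0.55  1.84] w 43.78971466715858 t 12.575
[[-0.0, -0.9, 0.6, np.float64(0.001)]]
```

Emit:
arm_command:
  rows:
    - [[0,-15,0,0,30],[0,-30,0,0,30],[0,-45,0,0,30],[0,-50,0,0,30],[0,-45,0,0,30],[0,0,0,0,30],[0,0,0,0,30]]
  newtons: 40

```text
clock: 13.45
tcp_pos: [0.4646, 0.1937, 0.1896]
eef_rot: [[0.346, -0.001, 0.938], [-0.938, -0.0, 0.346], [0.0, -1.0, -0.001]]
wrist_force: [-0.4, -1.2, -2.2]
gripper_width: 0.483
```

```bash
python3 - <<'E'
from h import *
save('wrist','w6'); crop('w6',220,180,200,200,4,'w6c')
plan((.551,-.2158,.19),-108,vmax=50)
im,d,c=load('w6'); p=r.get_state()['tcp_pos']; print([proj(c,p+[0,0,z]) for z in (-.002,.022)])
E
```

```text
h0 -69.72849939851928 tilt -0.9999959823669318 tcp [0.46427705 0.19361105 0.18880808] F [-0.42 -0.72 -1.45] w 43.659753100091685 t 13.5
[[35.0, -0.0, -5.0, np.float64(0.06)], [34.0, -0.0, -3.0, np.float64(0.05)], [35.0, -0.0, -1.0, np.float64(0.06)], [35.0, -0.0, 1.0, np.float64(0.05)], [35.0, -0.0, 2.0, np.float64(0.06)], [34.0, -1.0, 5.0, np.float64(0.05)], [35.0, 0.0, 6.0, np.float64(0.06)], [33.0, 0.0, 9.0, np.float64(0.06)], [34.0, 0.0, 10.0, np.float64(0.05)], [32.0, 0.0, 12.0, np.float64(0.06)], [32.0, -0.0, 14.0, np.float64(0.05)], [31.0, -0.0, 16.0, np.float64(0.06)]]
[array([321.4909749 , 303.25479934]), array([321.41281145, 324.99758486])]
```

View pics/w6c.png

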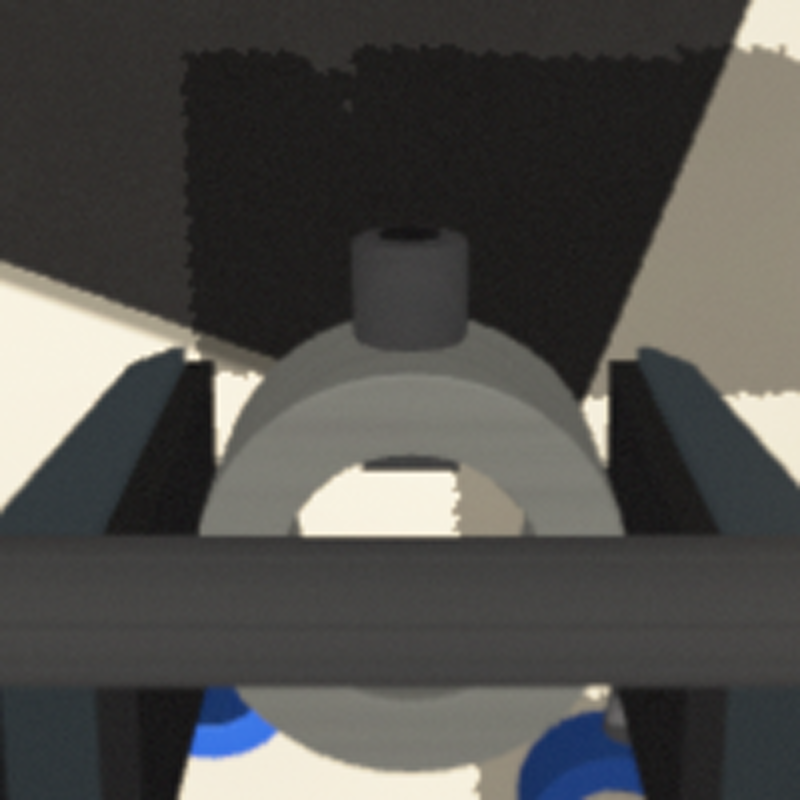

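```bash
python3 - <<'E'
from h import *
im,d,c=load('w6'); p=np.array([.4646,.1937,.1896]); a=onz(c,322.8,273.7,p[2]+.022);b=onz(c,322.8,373,p[2]+.022)
R=np.array([[.346,0,.938],[-.938,0,.346],[0,-1,0]])
print(np.linalg.norm(a-b),R.T@((a+b)/2-p), np.degrees(np.arctan2(*(onz(c,322.5,180+232/4,p[2]+.016)-(a+b)/2)[[1,0]])))
print(cam:=np.array(c['cam_to_world'])[:3,3]-p)
E
```

```text
0.04319786576855023 [ 5.30756102e-04 -2.20000000e-02 -1.80601061e-05] 20.440514032467284
[0.06340086 0.02313195 0.17093766]
```

Emit:
arm_command:
  rows:
    - [[35,0,-5,0.06,30],[34,0,-3,0.05,30],[35,0,-1,0.06,30],[35,0,1,0.05,30],[35,0,2,0.06,30],[34,0,5,0.05,30],[35,0,6,0.06,30],[33,0,9,0.06,30],[34,0,10,0.05,30],[32,0,12,0.06,30],[32,0,14,0.05,30],[31,0,16,0.06,30],[0,0,0,0,30],[0,0,0,0,30],[0,0,0,0,30],[0,0,0,0,30]]

```text
clock: 15.5
tcp_pos: [0.552, -0.214, 0.19]
eef_rot: [[-0.31, -0.0, 0.951], [-0.951, 0.0, -0.31], [-0.0, -1.0, -0.0]]
wrist_force: [0.7, 0.1, -1.4]
gripper_width: 0.479
```

```bash
python3 - <<'E'
from h import *
plan((.5516,-.216,.165),-108,n=1,rd=1)
E
```

```text
h0 -108.04876071967252 tilt -0.9999999584020923 tcp [ 0.55199151 -0.21399482  0.18995049] F [ 0.71  0.07 -1.4 ] w 43.658808398420334 t 15.5
[[2.0, 25.0, 0.2, np.float64(-0.001)]]
```

Correct 2 mm along x, lower to just above the spindle tip and look through the bore.

Emit:
arm_command:
  rows:
    - [[2,8,0,0,30],[0,12,0,0,30],[0,8,0,0,30],[0,0,0,0,30],[0,0,0,0,30],[0,0,0,0,30]]

```text
clock: 16.25
tcp_pos: [0.5518, -0.2169, 0.1623]
eef_rot: [[-0.311, 0.001, 0.95], [-0.95, -0.0, -0.311], [-0.0, -1.0, 0.001]]
wrist_force: [-0.7, 0.4, -2.2]
gripper_width: 0.477
```

```bash
python3 - <<'E'
from h import *
plan((.5516,-.216,.165),-108,n=1,rd=1)
save('wrist','w7'); crop('w7',220,180,200,200,4,'w7c'); save('side','s7'); crop('s7',290,140,100,90,7,'s7c')
E
```

```text
h0 -108.11970355702063 tilt -0.999999578580511 tcp [ 0.5517831  -0.21686393  0.16233598] F [-0.68  0.36 -2.2 ] w 43.53771474669523 t 16.25
[[-0.8, -2.7, -0.4, np.float64(-0.002)]]
```

View pics/w7c.png

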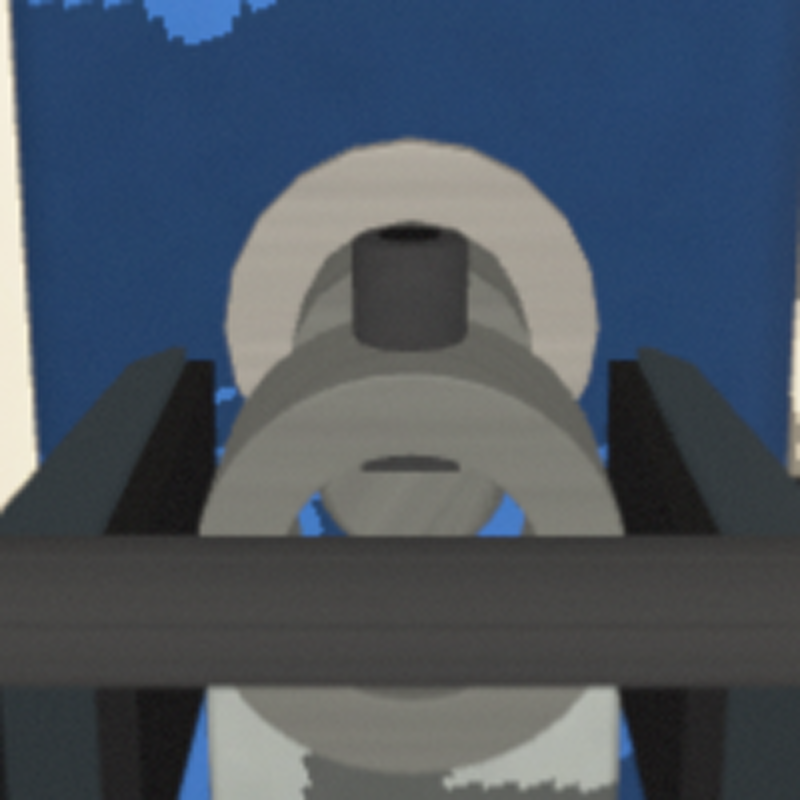

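View pics/s7c.png

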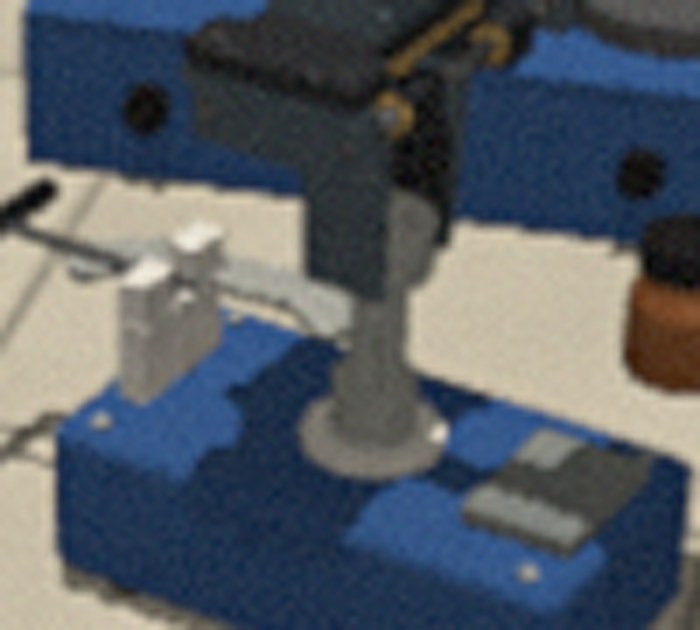

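Emit:
arm_command:
  rows:
    - [[-0.6,2,-0.4,0,30],[0,3,0,0,30],[0,3,0,0,30],[0,2,0,0,30],[0,2,0,0,30],[0,0,0,0,30],[0,0,0,0,30]]

```text
clock: 17.23
tcp_pos: [0.5514, -0.2161, 0.15]
eef_rot: [[-0.311, 0.0, 0.95], [-0.95, -0.0, -0.311], [-0.0, -1.0, 0.0]]
wrist_force: [0.1, 0.4, -1.3]
gripper_width: 0.474
```

```bash
python3 - <<'E'
from h import *
plan((.5516,-.216,.15),-108,n=1,rd=1); print(r.get_state()['moment'])
E
```

```text
h0 -108.11443865766526 tilt -0.9999999754321365 tcp [ 0.55138344 -0.21608268  0.15001896] F [ 0.12  0.45 -1.32] w 43.240791742380935 t 17.225
[[-0.1, 0.0, 0.2, np.float64(-0.002)]]
[0.04539981 0.19132164 0.0020495 ]
```

No contact force (only the collar's weight). Going on down.

Emit:
arm_command:
  rows:
    - [[0,2,0,0,30],[0,2,0,0,30],[0,2,0,0,30],[0,2,0,0,30],[0,2,0,0,30],[0,0,0,0,30]]

```text
clock: 17.98
tcp_pos: [0.5512, -0.216, 0.1397]
eef_rot: [[-0.311, -0.0, 0.95], [-0.95, 0.0, -0.311], [-0.0, -1.0, -0.0]]
wrist_force: [0.2, -1.2, -1.1]
gripper_width: 0.479
```

```bash
python3 - <<'E'
from h import *
plan((.5516,-.216,.15),-108,n=1,rd=1); print(r.get_state()['moment'])
E
```

```text
h0 -108.11744454516429 tilt -0.999999886307978 tcp [ 0.55117435 -0.21600436  0.13968498] F [ 0.2  -1.15 -1.14] w 43.72962006881466 t 17.975
[[-0.1, -10.3, 0.4, np.float64(-0.002)]]
[-0.0160338   0.20963997  0.05142787]
```

Emit:
arm_command:
  rows:
    - [[0,4,0,0,30],[0,4,0,0,30],[0,4,0,0,30],[0,4,0,0,30],[0,3,0,0,30],[0,2,0,0,30],[0,0,0,0,30],[0,0,0,0,30]]

```text
clock: 18.98
tcp_pos: [0.5514, -0.2161, 0.1191]
eef_rot: [[-0.311, 0.0, 0.95], [-0.95, -0.0, -0.311], [-0.0, -1.0, 0.0]]
wrist_force: [-0.3, 0.3, -2.0]
gripper_width: 0.476
```

```bash
python3 - <<'E'
from h import *
plan((.5516,-.216,.115),-108,n=1,rd=1); print(r.get_state()['moment'])
E
```

```text
h0 -108.1145820576321 tilt -0.9999999302979116 tcp [ 0.55143746 -0.21606692  0.11907202] F [-0.31  0.26 -1.98] w 43.43931269488479 t 18.975
[[-0.1, 4.1, 0.1, np.float64(-0.002)]]
[-0.00646615  0.20234809 -0.03270721]
```

Emit:
arm_command:
  rows:
    - [[0,1.5,0,0,30],[0,1,0,0,30],[0,1,0,0,30],[0,1,0,0,30],[0,0,0,0,30],[0,0,0,0,30],[0,0,0,0,30]]

```text
clock: 19.85
tcp_pos: [0.5514, -0.2161, 0.1145]
eef_rot: [[-0.311, 0.0, 0.95], [-0.95, 0.0, -0.311], [-0.0, -1.0, 0.0]]
wrist_force: [-0.0, -0.2, -1.4]
gripper_width: 0.479
```

```bash
python3 - <<'E'
from h import *
plan((.5516,-.216,.115),-108,n=1,rd=1); print(r.get_state()['moment'])
E
```

```text
h0 -108.117915359239 tilt -0.9999999874981673 tcp [ 0.55135501 -0.21607959  0.1144773 ] F [-0.02 -0.17 -1.4 ] w 43.7079804360597 t 19.85
[[-0.2, -0.5, 0.2, np.float64(-0.002)]]
[ 0.00775359  0.25709349 -0.02219801]
```

Emit:
arm_command:
  rows:
    - [[0,0.6,0,0,30],[0,0.6,0,0,30],[0,0.6,0,0,30],[0,0.6,0,0,30],[0,0,0,0,30],[0,0,0,0,30],[0,0,0,0,30]]

```text
clock: 20.72
tcp_pos: [0.5514, -0.2161, 0.114]
eef_rot: [[-0.311, 0.001, 0.95], [-0.95, -0.0, -0.311], [0.0, -1.0, 0.001]]
wrist_force: [-2.6, 0.6, 10.2]
gripper_width: 0.48
```

```bash
python3 - <<'E'
from h import *
plan((.5516,-.216,.115),-108,n=1,rd=1); print(r.get_state()['moment'])
E
```

```text
h0 -108.11915185373114 tilt -0.9999989583728549 tcp [ 0.55142013 -0.21612102  0.11402819] F [-2.61  0.59 10.2 ] w 43.81182025981799 t 20.725
[[-0.2, -1.0, 0.1, np.float64(-0.002)]]
[ 0.21587001  0.7638634  -0.04796722]
```

```bash
python3 - <<'E'
from h import *
save('wrist','w8'); crop('w8',220,180,200,200,4,'w8c'); save('side','s8'); crop('s8',290,140,100,90,7,'s8c')
s=r.get_state(); print(s['tcp_pos'],s['wrist_force'],s['clock'])
im,d,c=load('w8'); p=np.array(s['tcp_pos']); print(proj(c,[.5514+.033*.951,-.2161-.033*.309,.130]),proj(c,[.5514,-.2161,.136]))
E
```

```text
[ 0.55143445 -0.21608159  0.11400288] [-3.21861572  1.67375592  9.44635731] 20.825
[322.52436825 241.87351786] [322.7298802 325.2453603]
```

View pics/w8.png

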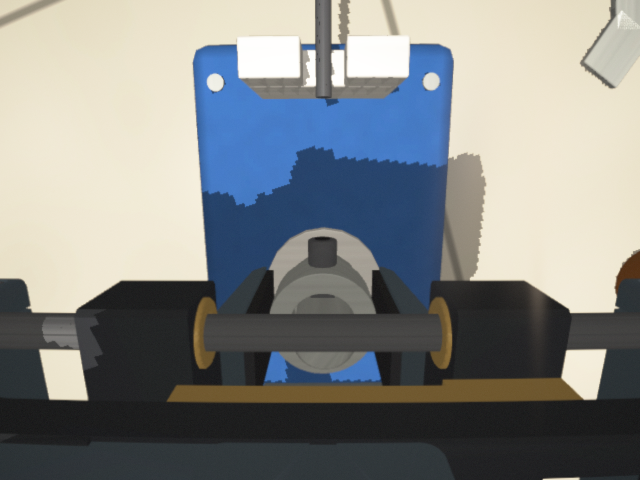

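View pics/s8c.png

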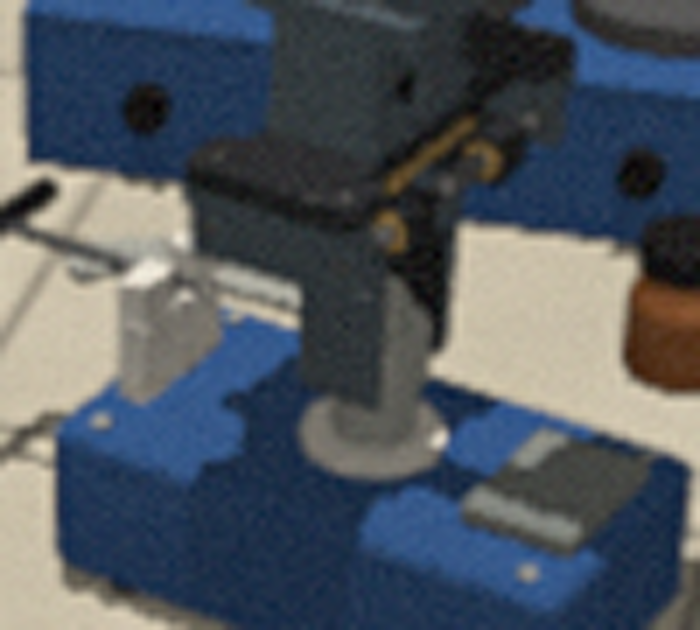

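View pics/w8c.png

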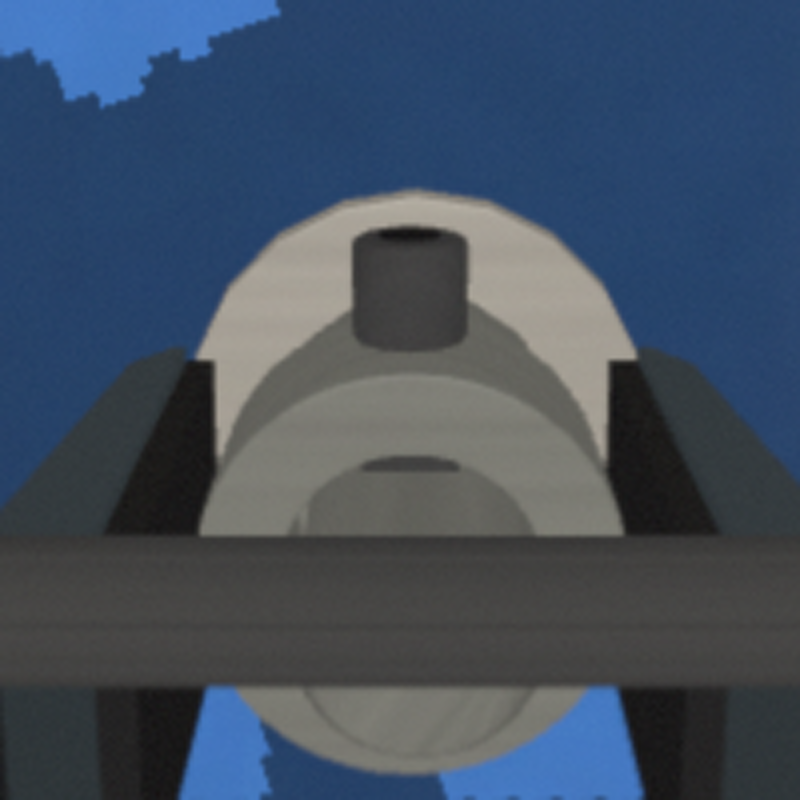

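Emit:
arm_command:
  rows:
    - [[0,0.3,0,0,30],[0,0,0,0,30],[0,0,0,0,30],[0,0,0,0,30]]

```text
clock: 21.32
tcp_pos: [0.5514, -0.2161, 0.114]
eef_rot: [[-0.311, 0.001, 0.95], [-0.95, -0.0, -0.311], [0.0, -1.0, 0.002]]
wrist_force: [-3.8, 2.0, 10.6]
gripper_width: 0.476
```

```bash
python3 - <<'E'
from h import *
s=r.get_state(); print(s['tcp_pos'],s['wrist_force'],s['clock'],s['gripper_width']*91.2)
print(r.job_done())
s=r.get_state(); print(s['tcp_pos'],s['wrist_force'],s['clock'])
E
```

```text
[ 0.55140412 -0.21608914  0.11399889] [-3.82037977  2.00814759 10.61267665] 21.325 43.378173446645825
the job is handed in; nothing more can be done
None
the job is handed in; nothing more can be done
```

The collar is on the spindle and seated on the shoulder. The arm is still gripping it and pressing it down. I handed the job in at about 21 s of the 58 s; the interface gives no verdict.

- **Spindle:** The wrist picture showed the flat about 90° off the guide. I pinched square across it and the opening read 19.8 mm, where 20 mm means across the flat. I turned it until the jaws stood at -18.0°, against about -17.9° measured for the drive. After release, a picture showed the flat facing the guide.
- **Collar:** I took the steel ring with the set-screw from the mat, gripped across it at 43.8 mm. I then lowered it over the shaft in small steps, and nothing resisted before the seat.
- **Last checks:** The tool tip stopped at 0.114 m, as worked out for a seated collar. The wrist force was 10.6 N upward with a 40 N grip setting, and the collar sat unchanged in the fingers. In the last wrist picture the screw is at pixel column 322 and the hex key at about 323.

**Disagreement:** My first wrist-camera fix of the spindle was about 5 mm off because I read the calibration after the picture, while the arm was still settling. I corrected it; the pinch and the top camera then agreed to within about 3 mm. I did not take a final picture of the other objects, but I felt no unexpected contact on the way.

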